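# Pop the plate of a table grill and stop it with the other finger

### The job

The table grill's ribbed lower plate has to come off for washing. Press the release key at the grill's right front corner down with one finger, and have the other finger in front of the plate's front edge to stop it when the spring kicks it out, before it slides off the front of the grill. Do not pick the plate up or pinch it, do not push hard against it, and leave the other things alone; finish while still holding the plate with that finger, popped clear of its catch but lying flat on its runners.

Things in the scene. Friction and masses are not known exactly. Their poses are not given: they have to be found in the camera images.
- grill: Open table grill, black housing, steel lid open at the back; fixed. Origin on the worktop below the centre of the seated plate; x points from its front to the lid, y to its left, z up. 268 mm wide; front end at x = -128 mm. Side cheeks beside the plate (y beyond 99 mm either way) begin at x = -54 mm, 69 mm high, rising to the back. Drip tray before the plate: x -120 to -73 mm, rim 33 mm high.
- grill_lid: Open lid, fixed to the grill. Origin on its hinge line, 112 mm behind the grill's origin and 114 mm up. It stands 200 mm tall along its own z, 262 mm wide, leaning 12 degrees to the back.
- grill_bed: Sloping bed: origin at the centre of the seated plate's underside, 72 mm above the worktop; x points up the slope to the back, y to the grill's left, z square to the slope. It falls 15.5 degrees to the front. The plate slides on two smooth runners along this x, between side guides with 2 mm of play; at the front only the two catch nibs (before its lugs, on a bar moved by the key) stop it.
- plate: Loose ribbed plate, 130 (x) x 168 (y) x 13 mm, 0.45 kg, 9 mm lugs on its side edges near the front. Origin: centre of its underside; seated, its frame is the bed's. A damped spring ejector behind it pushes it forward with 4 N, fading to 0.6 N at 42 mm. Let go, it slides off within a second unless stopped. 8 to 40 mm forward it is popped and safe, leaning on what stops it with 0.7 to 5 N.
- plate_front (a point): Middle of the plate's front face (168 mm wide, 13 mm high), half way up. Seated, the face stands 64 mm in front of the grill's origin, lower edge 55 mm and upper edge 67 mm above the worktop.
- key_top (a point): Centre of the top of the release key: ribbed steel pad, 36 (x) x 33 (y) mm, on the right front corner column, at x -88, y -117.5 mm in the grill's frame, 58 mm above the worktop when up; a nib at its back inner corner is 3 to 4 mm higher. The pad's centre lies 33 mm to the right of the plate's right edge and 24 mm before its front: a finger 48 to 80 mm to the pad's left stands before the plate.
- key (a joint): Travel of the release key: 0 up, grows as it is pressed straight down, stop at 0.010 m. About 3 N to start, 6 N at the stop. It lets the plate go at about 0.006 to 0.008 m and springs up again when released (unless the plate's lugs are over the nibs).
- tub: Bystander: closed spread tub, 96 x 137 x 53 mm, right of the grill. Origin under its centre.
- tongs: Bystander: metal tongs lying left of the grill, 324 x 64 x 38 mm, long axis x. Origin under their centre.
- pepper_mill: Bystander: brown wooden pepper mill, 58 mm wide, 170 mm high, standing left of the grill towards the back. Origin under its centre.
Not all that is in view belongs to the job. What is shaped like the plate but orange is not meant.

How it is judged (in metres and radians):
On the way, in this order (a step that is already met when the one before it is completed fails the run):
1. the release key is pressed down with a finger (value of joint key above 0.005 m and contact force between the fingers and key above 0.5 N).
2. the plate has popped off its catch and is stopped by a finger (x of plate in the frame of grill_bed between -0.04 and -0.008 m and contact force between the fingers and plate above 0.2 N and linear speed of plate below 0.03 m/s and angle between the z axis of plate and the z axis of grill_bed, either way round below 0.06 rad), for 0.3 s.
At the end, for the whole second after the job is handed in: The plate stands 8 to 40 mm forward of its seat along the slope, lies flat on its runners (within 0.06 rad), is at rest (under 0.03 m/s) and leans on a finger with more than 0.2 N (all of step 2); the arm keeps its last pose, push and grip.
It fails at once if the plate slides away: more than 50 mm forward of its seat (x of plate in the frame of grill_bed below -0.05 m).
It fails at once if the plate is lifted more than 10 mm off its runners (z of plate in the frame of grill_bed above 0.01 m).
It fails at once if a finger pushes against the plate with more than 40 N (contact force between the fingers and plate above 40 N).
It fails at once if the tub, tongs or pepper mill is moved more than 20 mm (distance of any of tub, tongs, pepper_mill from where it was at the start of the episode above 0.02 m).
It also fails if it takes over 29 s, if anything falls off the work surface, if the arm or the gripper's body presses on something with over 40 N, if the wrist force passes 120 N, or if a joint passes its speed limit or range.

### The arm

A 6-joint arm with a two-finger parallel gripper is mounted at the origin on a cart in front of the work surface, level with it; the furniture and walls round the work are solid. World frame = base frame: x ahead of the robot, y to its left, z up, the work surface at z = 0. Lengths are in mm, angles in degrees, forces in N, time in s.
With the tool pointing down it reaches from about 300 to 850 mm from the base axis. Payload 4.2 kg.
Tool frame: the origin (TCP) lies at the centre of the arm's flange, where the gripper is bolted on; the fingertips stand 191 mm ahead of it and the grasp point (between the pads) lies 172 mm ahead of it; z points along the fingers, x is the direction in which the jaws open and shut, and the axes are right-handed (so a half turn about z gives the same grasp; the last joint's range is limited). The gripper opens to 91 mm and grips with 3 to 60 N. Pads are 32 mm wide; open, the fingers measure 118 mm over their backs; the gripper's body (76 mm by 178 mm) begins 60 mm behind the grasp point.
Start: joints at [74.714, 18.312, 89.639, -0, 72.044, -1.146], TCP at [140.47, 557.576, 404.776] pointing down, gripper open.
Joint ranges: [-177.97, 177.97], [-48.28, 115.42], [12.27, 149.76], [-77.06, 257.06], [2.81, 150.46], [-146.56, 146.56]. Speed limits (degrees/s): [147.25, 147.25, 180, 180, 180, 180].

### API

Orientations are given as [roll, pitch, yaw] about the fixed x, y, z axes, in that order (R = Rz(yaw) Ry(pitch) Rx(roll)).
In Python, from workcell import telemetry, imaging, env gives the robot as it stands. The module is installed in compiled form; this text tells all that it offers.
- The arm moves only by the tool jog_arm, never from a script. Its argument "series" is a list of rows, each a list of 3 entries, a list of its own where there are three numbers: the shift along the world's x, y, z in mm, then the turn, a rotation vector about the world's x, y, z in rad, then the opening, from 0 (shut) to 1 (fully open). In form: [[[x, y, z], [ax, ay, az], jaw], ...]. A call has exactly 5 rows; each row is the pose to reach, as a shift and turn from the pose measured when the call began; what a row does not reach only later rows make up. A row lasts 1/12 s, in which the tool goes at most 41.7 mm and 7.16 degrees, less where a joint would pass 70% of its speed; a pose out of reach is approached as far as the arm can. A call with a gripper value outside its range is refused whole. The fingers move at their own pace and stop on an object; "squeeze" is the grip in N (left out, the last holds). Time passes only in rows, so rows that repeat a pose let the fingers close, or fill a call up. It gives the time, the measured TCP pose, the force and the opening at its end, in the units of the state.
- telemetry.state(): the state, without advancing time (a new reading comes with each control period).
- imaging.grab_frame(name): name is "scene" or "top" or "wrist"; returns a dict with "pixels" (480x640x3 uint8, red, green, blue), "fov_y" (degrees; the focal length in pixels is half the picture's height over the tangent of half this angle, whatever the lens; pixels are square), "cx", "cy" (the principal point, pixels), "k1" (the pictures are not rectified: a ray, as slopes to the right and down, at radius r is drawn at 1 + k1 r^2 times it, then the intrinsics apply), "R" (3x3) and "t" (3): a world point X has camera coordinates R X + t; the wrist camera has in their place "T_tool_cam" (4x4, takes a point from camera to tool coordinates, whose origin is the TCP and whose axes are the tool frame's). Camera axes: x right, y down, z forward; pixel columns grow to the right and rows downward; lengths in mm; the calibration is good to about 2 mm. A picture is of the moment at which its call begins: read the wrist's pose just before it. There is no depth.
- env.job_done(): hands the job in, once; it reports no verdict.
The state is a dict: "time_s": time; "qpos": joint angles; "qvel": joint speeds; "effort": joint torques, N m; "ee_pos": TCP position; "ee_rot": TCP orientation; "force": force on the tool from outside, world axes, zero at the start; "torque": the same for the moment, N m; "gripper_width": finger opening in mm.
Only numpy, scipy, OpenCV 4.12 (cv2) and the standard library are available. Lean on these libraries where they do the work, as an engineer would, in place of code of your own. Each camera call takes 0.05 s, during which the arm holds its last target.

## Working session

There is one attempt and no reset: what is moved stays moved. The work goes in short steps, Python scripts to look and compute and a tool call to move; the robot and the scene stay as the last step left them, time stands still between calls to the robot, and variables do not carry over. Pictures are saved under pics/ and viewed, and the job is handed in when it is done.

Besides the shell and the picture viewer there is one more tool, called after "Emit:" as name(argument=value, ...) on one line, values as JSON. jog_arm: Moves the arm, as the interface text tells. Its arguments: {"type":"object","properties":{"series":{"type":"array"},"squeeze":{"type":"number"}},"required":["series"]}

```bash
mkdir -p pics
cat > h.py <<'E'
from workcell import telemetry, imaging, env
import cv2, numpy as np, pickle
def grab(n,tag):
    s=telemetry.state(); f=imaging.grab_frame(n); f['state']=s
    cv2.imwrite(f'pics/{tag}.png',cv2.cvtColor(np.asarray(f['pixels']),cv2.COLOR_RGB2BGR))
    pickle.dump(f,open(f'{tag}.pkl','wb')); return f
def K(f):
    fl=240/np.tan(np.radians(f['fov_y'])/2); return fl
def proj(f,X):
    X=np.atleast_2d(X); c=X@np.asarray(f['R']).T+np.asarray(f['t']); s=c[:,:2]/c[:,2:]; r2=(s**2).sum(1,keepdims=True)
    return s*(1+f['k1']*r2)*K(f)+[f['cx'],f['cy']]
E
python3 - <<'E'
from h import *
for n in ('scene','top','wrist'):
    f=grab(n,n+'0'); print(n,{k:v for k,v in f.items() if k not in('pixels','state')})
print(telemetry.state())
E
```

```text
scene {'fov_y': 44.192765016508645, 'cx': 329.12675468732056, 'cy': 248.07709310366667, 'k1': -0.16204762329025493, 'R': array([[ 0.80708946, -0.59030229, -0.01223944],
       [-0.43495693, -0.58041999, -0.68842218],
       [ 0.39927318,  0.56094192, -0.72520693]]), 't': array([-416.56702292,  278.71762469, 1587.91124023])}
top {'fov_y': 53.03832807819934, 'cx': 326.4951762788757, 'cy': 240.8791124563399, 'k1': 0.009888951055545754, 'R': array([[-0.00919688, -0.99970226,  0.02260122],
       [-0.99481988,  0.00685903, -0.10142174],
       [ 0.10123652, -0.0234169 , -0.99458676]]), 't': array([   6.22714977,  545.42401978, 1311.60195693])}
wrist {'fov_y': 70.61896017947919, 'cx': 319.55958363147374, 'cy': 235.04950818994885, 'k1': -0.0365931619129127, 'T_tool_cam': array([[ 9.99999783e-01, -6.58093283e-04, -8.01056791e-06,
        -6.16280444e-03],
       [ 6.32518352e-04,  9.57632051e-01,  2.87993846e-01,
        -8.15822423e+01],
       [-1.81855639e-04, -2.87993788e-01,  9.57632260e-01,
         2.10448698e+01],
       [ 0.00000000e+00,  0.00000000e+00,  0.00000000e+00,
         1.00000000e+00]])}
{'time_s': 0.15, 'qpos': array([ 7.47128199e+01,  1.83439855e+01,  8.96897725e+01, -1.63855448e-05,
        7.20449108e+01, -1.14543556e+00]), 'qvel': array([-0.05802099, -0.07161403, -0.26478069, -0.01046625,  0.02798588,
       -0.00422135]), 'effort': array([ 9.58433411e-04, -4.12771869e+01, -2.32155097e+01,  7.29710329e-02,
        4.35014593e-02, -1.10578626e-04]), 'ee_pos': array([140.44824982, 557.46111712, 404.109553  ]), 'ee_rot': array([-1.79998443e+02,  7.86533828e-02,  7.58582616e+01]), 'force': array([ 0.28088615,  0.15031541, -0.14512007]), 'torque': array([-0.02008861,  0.02998502,  0.00158847]), 'gripper_width': 91.24956993255172}
```

View pics/scene0.png

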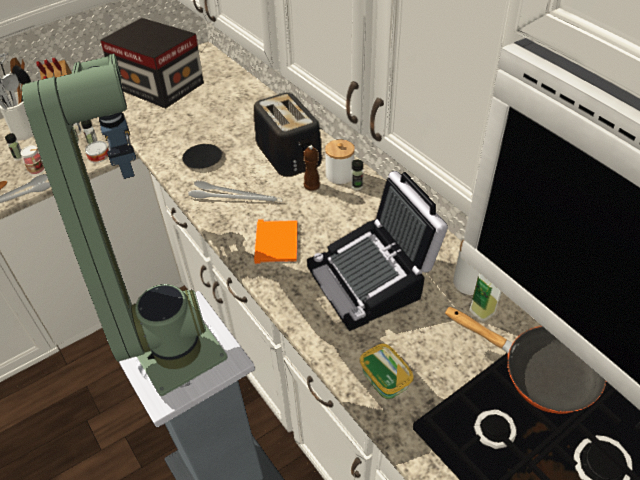

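View pics/top0.png

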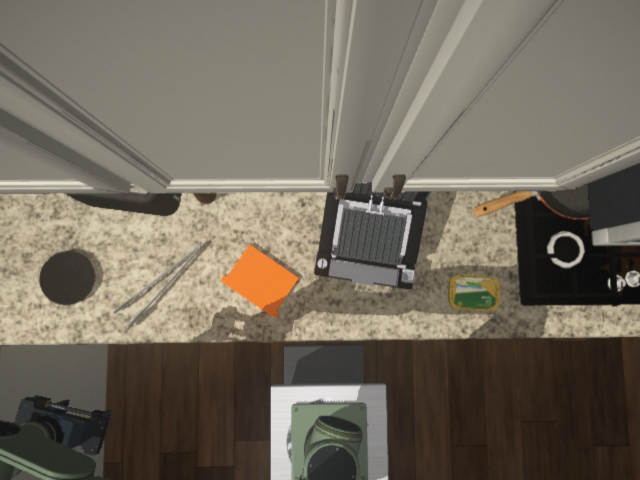

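View pics/wrist0.png

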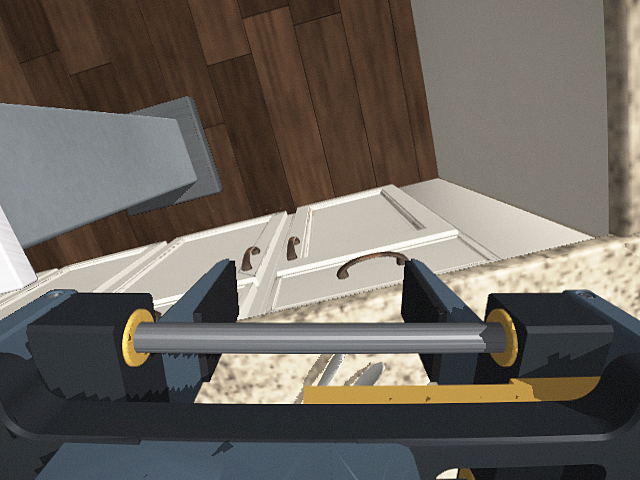

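Candidates: the grey ribbed plate in the grill (top 370,237; scene 370,265), the orange slab (top 260,280), which is not meant, the ribbed lid (scene 412,215) and the dark round mat (top 68,277). I choose the grey ribbed plate in the grill. The key is the light pad at top (407,276), not the round mark at top (322,264). I'll check that in a crop.

Run:
```python
from h import *
a=cv2.imread('pics/top0.png')[185:300,300:440]; cv2.imwrite('pics/c1.png',cv2.resize(a,None,fx=5,fy=5,interpolation=cv2.INTER_CUBIC))
a=cv2.imread('pics/scene0.png')[165:335,300:460]; cv2.imwrite('pics/c2.png',cv2.resize(a,None,fx=3.5,fy=3.5,interpolation=cv2.INTER_CUBIC))
```

```text
(no output)
```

View pics/c1.png

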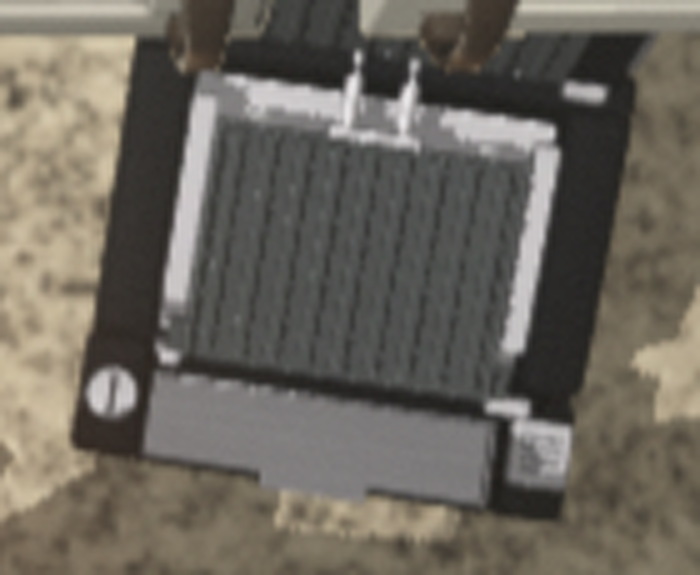

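View pics/c2.png

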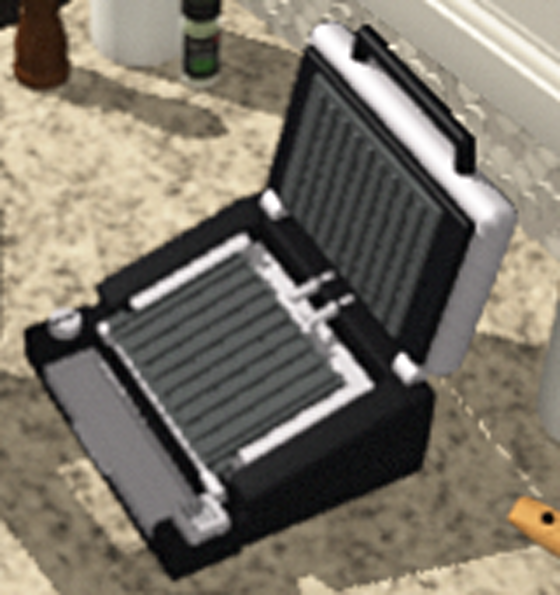

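```bash
cat > fit.py <<'E'
from h import *
from scipy.optimize import least_squares
T=pickle.load(open('top0.pkl','rb'));S=pickle.load(open('scene0.pkl','rb'))
a=np.radians(15.5);c,s=np.cos(a),np.sin(a)
def bed(x,y,z): return [x*c-z*s,y,72+x*s+z*c]
t=lambda u,v:(300+u/5,185+v/5); q=lambda u,v:(300+u/3.5,165+v/3.5)
obs=[(T,[-88,-117.5,58],t(540,453),1),(T,[-128,134,52],t(72,445),2),(T,[-128,-134,52],t(562,518),2),
(T,bed(-65,84,12.5),t(183,352),2),(T,bed(-65,-84,12.5),t(503,397),2),(T,bed(65,84,12.5),t(222,120),2),(T,bed(65,-84,12.5),t(533,158),2),
(S,[-88,-117.5,58],q(207,512),1),(S,bed(-65,84,12.5),q(103,328),2),(S,bed(65,84,12.5),q(240,247),2),(S,bed(-65,-84,12.5),q(205,467),2),(S,bed(65,-84,12.5),q(345,375),2),(S,[-128,134,52],q(27,345),2),(S,[-128,-134,0],q(177,578),2)]
def W(p,X):
    X=np.array(X);return np.array([p[0]+np.cos(p[2])*X[0]-np.sin(p[2])*X[1],p[1]+np.sin(p[2])*X[0]+np.cos(p[2])*X[1],X[2]])
def res(p): return np.concatenate([(proj(f,W(p,X))[0]-o)/w for f,X,o,w in obs])
if __name__=='__main__':
    r=least_squares(res,[550,-50,-.1],loss='soft_l1');p=r.x
    print(p[:2],np.degrees(p[2]))
    for (f,X,o,w),e in zip(obs,res(p).reshape(-1,2)): print(X,np.round(e*w,1))
    print('key',W(p,[-88,-117.5,58]))
    np.save('p.npy',p)
E
python3 fit.py
```

```text
[ 555.77085512 -118.60879051] -8.541750934336635
[-88, -117.5, 58] [ 1.5 -1.9]
[-128, 134, 52] [1.2 1.4]
[-128, -134, 52] [0.9 0.7]
[np.float64(-65.9764591595387), 84, np.float64(66.6748862200211)] [ 0.6 -0.4]
[np.float64(-65.9764591595387), -84, np.float64(66.6748862200211)] [-1.8 -0.6]
[np.float64(59.29549975758228), 84, np.float64(101.41587511019448)] [-0.1 -1.6]
[np.float64(59.29549975758228), -84, np.float64(101.41587511019448)] [ 0.3 -0.3]
[-88, -117.5, 58] [-1.3 -0.2]
[np.float64(-65.9764591595387), 84, np.float64(66.6748862200211)] [ 1.  -0.7]
[np.float64(59.29549975758228), 84, np.float64(101.41587511019448)] [-0.6 -0.4]
[np.float64(-65.9764591595387), -84, np.float64(66.6748862200211)] [ 0.3 -0.8]
[np.float64(59.29549975758228), -84, np.float64(101.41587511019448)] [-0.2  0.9]
[-128, 134, 52] [-3.7 -5.9]
[-128, -134, 0] [-3.   3.5]
key [ 451.29467857 -221.73482278   58.        ]
```

The crop confirms the choice: grey ribbed plate, key pad at top (408,275), scene (359,311). The grill is fitted at about (556,-119) with yaw -8.5°. Next I move to a hover.

Emit:
jog_arm(series=[[[16, -38, 0], [0, 0, 0.02], 0.55], [[32, -77, 0], [0, 0, 0.04], 0.55], [[48, -115, 0], [0, 0, 0.06], 0.55], [[64, -154, 0], [0, 0, 0.08], 0.55], [[79, -192, 0], [0, 0, 0.098], 0.55]], squeeze=20)

```text
time_s: 0.57
ee_pos: [219.6, 363.6, 403.8]
ee_rot: [180.0, 0.1, 81.6]
force: [0.9, -0.6, 1.0]
gripper_width: 61.1
```

Emit:
jog_arm(series=[[[16, -38, 0], [0, 0, 0], 0.55], [[32, -77, 0], [0, 0, 0], 0.55], [[48, -115, 0], [0, 0, 0], 0.55], [[64, -154, 0], [0, 0, 0], 0.55], [[79, -192, 0], [0, 0, 0], 0.55]])

```text
time_s: 0.98
ee_pos: [298.1, 170.7, 403.8]
ee_rot: [180.0, 0.1, 81.6]
force: [1.7, -0.3, 0.2]
gripper_width: 50.1
```

Emit:
jog_arm(series=[[[16, -38, 0], [0, 0, 0], 0.55], [[32, -77, 0], [0, 0, 0], 0.55], [[48, -115, 0], [0, 0, 0], 0.55], [[64, -154, 0], [0, 0, 0], 0.55], [[79, -192, 0], [0, 0, 0], 0.55]])

```text
time_s: 1.4
ee_pos: [376.8, -22.5, 404.0]
ee_rot: [179.9, 0.1, 81.6]
force: [0.9, -0.2, 0.2]
gripper_width: 50.7
```

Emit:
jog_arm(series=[[[16, -40, 0], [0, 0, 0], 0.55], [[32, -80, 0], [0, 0, 0], 0.55], [[48, -118, 0], [0, 0, 0], 0.55], [[64, -150, -10], [0, 0, 0], 0.55], [[67, -165, -40], [0, 0, 0], 0.55]])

```text
time_s: 1.82
ee_pos: [447.0, -192.3, 366.8]
ee_rot: [179.2, 0.3, 81.4]
force: [0.8, -0.3, -0.4]
gripper_width: 50.4
```

Emit:
jog_arm(series=[[[0, 0, -20], [0, 0, 0], 0.55], [[0, 0, -24], [0, 0, 0], 0.55], [[0, 0, -24], [0, 0, 0], 0.55], [[0, 0, -24], [0, 0, 0], 0.55], [[0, 0, -24], [0, 0, 0], 0.55]])

```text
time_s: 2.23
ee_pos: [447.2, -191.7, 344.2]
ee_rot: [179.1, 0.4, 81.5]
force: [0.5, 0.1, 0.2]
gripper_width: 50.6
```

Run:
```python
from h import *
f=grab('wrist','wrist1');print(f['state'])
```

```text
{'time_s': 2.2333, 'qpos': array([ -24.5241213 ,   13.06588991,  106.51415761,   -0.130307  ,
         59.46297696, -105.96852036]), 'qvel': array([ 0.20309216, -0.43738304, -0.1527503 , -0.09321689, -0.15229767,
       -0.1667762 ]), 'effort': array([-2.16103415e-01, -3.31764078e+01, -2.06455833e+01, -6.48312061e-02,
        1.06823436e-02, -1.85039107e-04]), 'ee_pos': array([ 447.19403522, -191.6970469 ,  344.1741269 ]), 'ee_rot': array([179.11117898,   0.37219588,  81.50678315]), 'force': array([0.50626232, 0.08932962, 0.22071719]), 'torque': array([ 0.01936439,  0.01513314, -0.00426374]), 'gripper_width': 50.57776399493819}
```

View pics/wrist1.png

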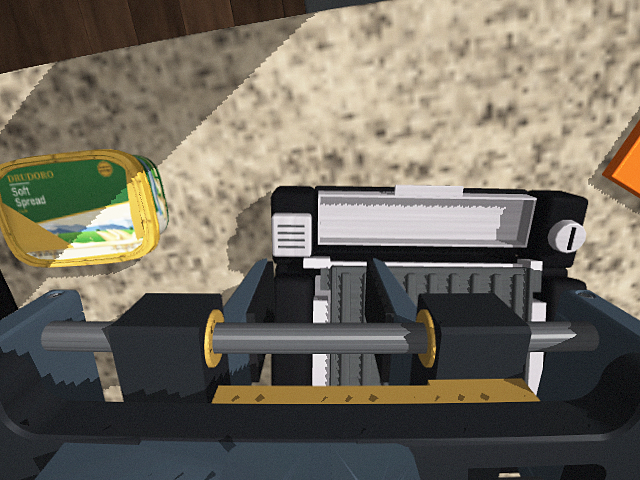

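The wrist view shows the key pad at about (293,235), the drip tray at (318–535, 190–248), the plate below it at row 265 and beyond, and the tub at left. Next: an overlay of the model and a refined fit.

```bash
cat >> h.py <<'E'
from scipy.spatial.transform import Rotation as Ro
def wristRT(f):
    s=f['state']; M=np.eye(4); M[:3,:3]=Ro.from_euler('xyz',s['ee_rot'],degrees=True).as_matrix(); M[:3,3]=s['ee_pos']
    f['Tw']=M; I=np.linalg.inv(M@np.asarray(f['T_tool_cam'])); f['R']=I[:3,:3]; f['t']=I[:3,3]; return f
def ray(f,uv,z):
    sd=(np.array(uv)-[f['cx'],f['cy']])/K(f); s=sd.copy()
    for _ in range(20): s=sd/(1+f['k1']*(s@s))
    R=f['R']; C=-R.T@f['t']; d=R.T@np.r_[s,1]; return C+d*(z-C[2])/d[2]
E
python3 - <<'E'
from h import *
from fit import W,bed
p=np.load('p.npy'); f=wristRT(pickle.load(open('wrist1.pkl','rb')))
def G(X): 
    c,s=np.cos(p[2]),np.sin(p[2]);d=X[:2]-p[:2];return np.array([c*d[0]+s*d[1],-s*d[0]+c*d[1]])
for uv in [(274,214),(310,213),(312,256),(274,257),(293,235)]: w=ray(f,uv,58);print('pad',w.round(1),G(w).round(1))
for uv in [(319,193),(536,197)]: print('trayfront',G(ray(f,uv,33)).round(1))
for uv in [(273,188),(587,193)]: print('col',G(ray(f,uv,54)).round(1))
im=cv2.imread('pics/wrist1.png')
def pl(Xs,col): 
    cv2.polylines(im,[np.round(proj(f,np.array([W(p,X) for X in Xs]))*16).astype(int)],True,col,1,cv2.LINE_AA,4)
pl([[-88+a,-117.5+b,58] for a,b in((18,16.5),(18,-16.5),(-18,-16.5),(-18,16.5))],(0,0,255))
pl([bed(a,b,12.5) for a,b in((65,84),(65,-84),(-65,-84),(-65,84))],(255,0,255))
pl([[a,b,54] for a,b in((-128,134),(-128,-134),(-73,-134),(-73,134))],(0,255,0))
pl([[a,b,33] for a,b in((-120,95),(-120,-95),(-73,-95),(-73,95))],(255,255,0))
tips=[(f['Tw']@[x,0,191,1])[:3] for x in(-32,0,32)]
for t in tips: print('tip',t.round(1),G(t).round(1)); u=proj(f,t)[0]; cv2.circle(im,tuple(int(v) for v in u),4,(0,255,255),1)
cv2.imwrite('pics/w1o.png',im[150:400,180:620].repeat(1,0)); cv2.imwrite('pics/w1o.png',cv2.resize(im[170:400,220:620],None,fx=2,fy=2))
E
```

```text
pad [ 426.6 -227.5   58. ] [-111.6 -126.9]
pad [ 430.  -198.8   58. ] [-112.4  -97.9]
pad [ 466.7 -202.9   58. ] [-75.6 -96.6]
pad [ 462.9 -234.5   58. ] [ -74.6 -128.4]
pad [ 446.2 -215.4   58. ] [ -93.9 -112. ]
trayfront [-124.   -90.9]
trayfront [-121.3   98.6]
col [-131.9 -127.4]
col [-129.   127.1]
tip [ 445.2 -225.   153.4] [ -93.5 -121.6]
tip [ 449.9 -193.4  153.2] [-93.6 -89.6]
tip [ 454.7 -161.7  153. ] [-93.6 -57.6]
```

View pics/w1o.png

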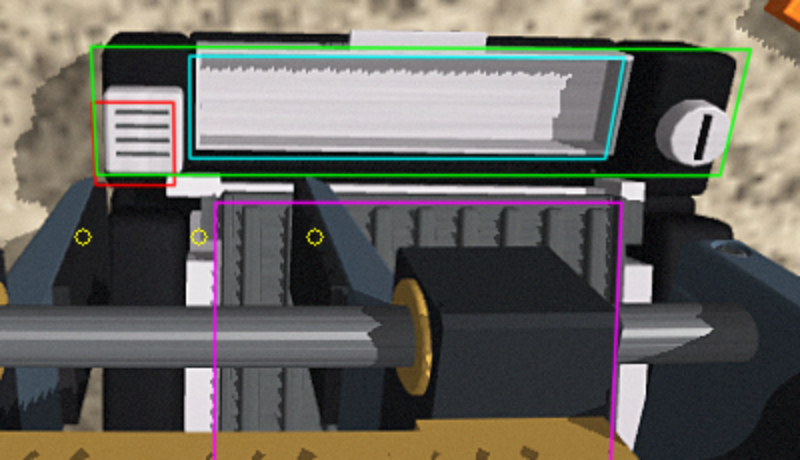

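Emit:
jog_arm(series=[[[-3, 3, -15], [0.0089, 0.0141, 0], 0.55], [[-6, 7, -30], [0.0089, 0.0141, 0], 0.55], [[-6, 7, -45], [0.0089, 0.0141, 0], 0.55], [[-6, 7, -60], [0.0089, 0.0141, 0], 0.55], [[-6, 7, -68], [0.0089, 0.0141, 0], 0.55]])

```text
time_s: 2.7
ee_pos: [440.4, -183.8, 274.7]
ee_rot: [-179.9, -0.1, 81.6]
force: [0.1, 0.3, 0.2]
gripper_width: 50.0
```

Emit:
jog_arm(series=[[[0, 0, 0], [0, 0, 0], 0.55], [[0, 0, 0], [0, 0, 0], 0.55], [[0, 0, 0], [0, 0, 0], 0.55], [[0, 0, 0], [0, 0, 0], 0.55], [[0, 0, 0], [0, 0, 0], 0.55]])

```text
time_s: 3.12
ee_pos: [440.6, -183.8, 275.4]
ee_rot: [-180.0, -0.0, 81.6]
force: [0.2, 0.0, 0.4]
gripper_width: 50.4
```

Run:
```python
from h import *
f=grab('wrist','wrist2');print(f['state']['ee_pos'],f['state']['ee_rot'],f['state']['gripper_width'],f['state']['force'])
grab('scene','scene2');grab('top','top2')
a=cv2.imread('pics/scene2.png')[165:335,300:460]; cv2.imwrite('pics/c3.png',cv2.resize(a,None,fx=3.5,fy=3.5,interpolation=cv2.INTER_CUBIC))
```

```text
[ 440.61752723 -183.83248544  275.43889389] [-1.79974427e+02 -3.37364258e-02  8.15618354e+01] 50.37205482060014 [0.2299699  0.03148602 0.43581398]
```

View pics/wrist2.png

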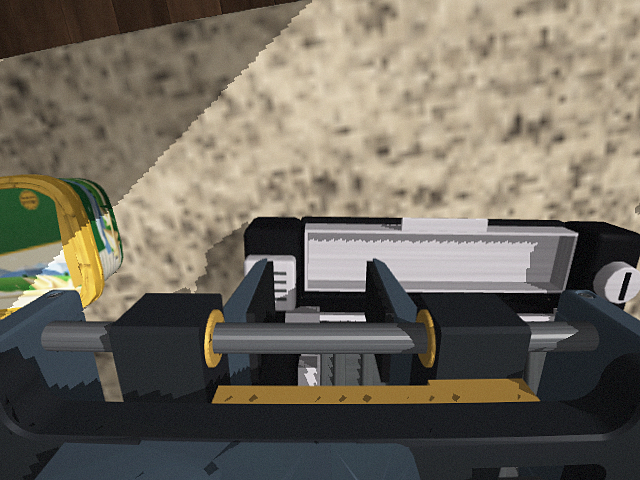

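View pics/c3.png

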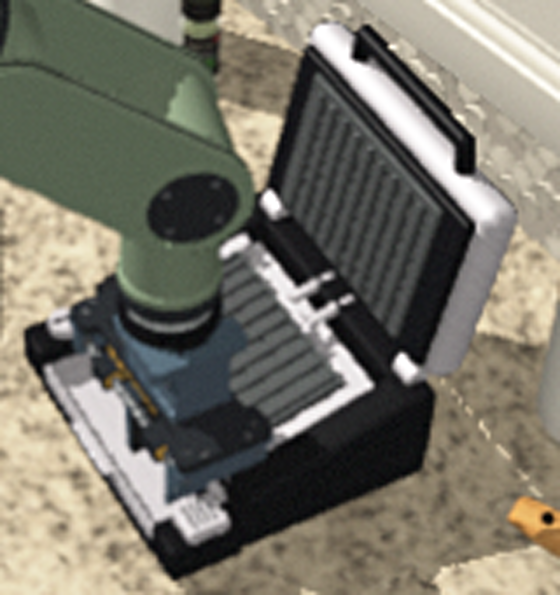

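Run:
```python
from h import *
a=cv2.imread('pics/wrist2.png')[205:355,225:425]; cv2.imwrite('pics/c4.png',cv2.resize(a,None,fx=4,fy=4,interpolation=cv2.INTER_CUBIC))
```

```text
(no output)
```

View pics/c4.png

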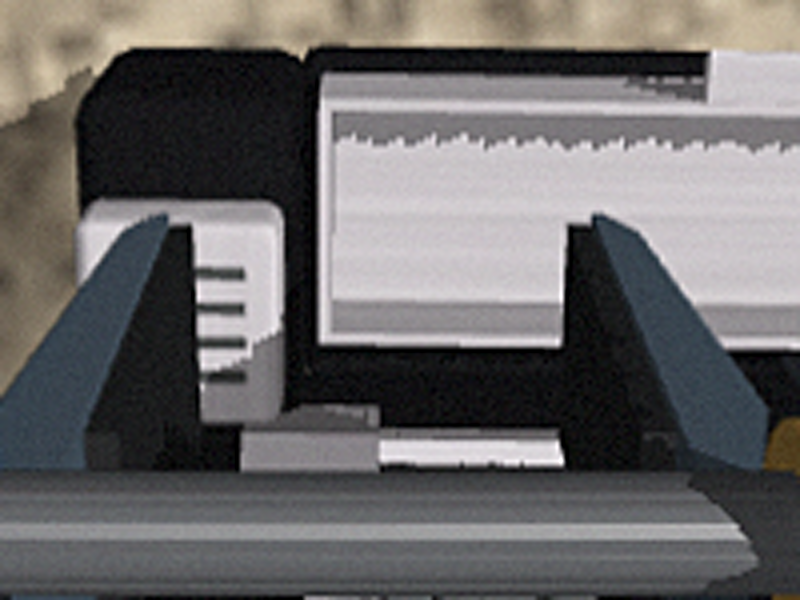

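Run:
```python
from h import *
p=np.load('p.npy'); f=wristRT(pickle.load(open('wrist2.pkl','rb')))
def Tl(X): return (np.linalg.inv(f['Tw'])@np.r_[X,1])[:3]
t=lambda u,v:(225+u/4,205+v/4)
for n,uv,z in [('padFL',(82,210),57),('padFR',(283,212),57),('padBR',(283,420),58),('padc',(183,315),58),('ridge1',(220,272),58),('ridge4',(220,377),58),('trayFR',(322,75),33),('trayBR',(322,345),33),('tipinner',(192,226),275.4-191),('tipout',(135,220),275.4-191),('tipinL',(565,226),275.4-191),('tipoutL',(640,230),84.4),('bar',(470,430),56),('bar',(470,465),56),('housF',(500,48),30)]:
    w=ray(f,t(*uv),z); print(n,w.round(1),Tl(w).round(1))
```

```text
padFL [ 426.2 -228.2   57. ] [-46.1  -7.7 218.4]
padFR [ 431.1 -197.3   57. ] [-14.8  -7.3 218.4]
padBR [ 466.3 -203.2   58. ] [-15.5  28.3 217.4]
padc [ 445.6 -215.7   58. ] [-31.    9.7 217.4]
ridge1 [ 439.2 -208.6   58. ] [-24.8   2.3 217.4]
ridge4 [ 457.1 -211.9   58. ] [-25.5  20.6 217.4]
trayFR [ 416.4 -189.7   33. ] [ -9.5 -23.  242.4]
trayBR [ 465.9 -197.7   33. ] [-10.2  27.2 242.4]
tipinner [ 421.4 -206.2   84.4] [-25.  -15.6 191. ]
tipout [ 419.4 -213.6   84.4] [-32.7 -16.5 191. ]
tipinL [ 428.8 -156.7   84.4] [ 25.  -15.6 191.1]
tipoutL [ 430.9 -146.7   84.4] [ 35.2 -15.  191.1]
bar [ 473.7 -173.4   56. ] [ 15.   31.3 219.4]
bar [ 480.2 -174.2   56. ] [ 15.2  37.9 219.4]
housF [ 417.  -159.2   30. ] [ 20.7 -26.9 245.5]
```

The wrist camera places the fingertips where expected: inner faces at ±25 mm, front edge at -16 mm. The pad centre lies at tool (-31,+10) and the plate front at about y=+33. I'll move 4 mm towards the robot and descend to just above the key.

Emit:
jog_arm(series=[[[-2, 0.3, -6], [0, 0, 0], 0.55], [[-4, 0.6, -12], [0, 0, 0], 0.55], [[-4, 0.6, -18], [0, 0, 0], 0.55], [[-4, 0.6, -22], [0, 0, 0], 0.55], [[-4, 0.6, -22], [0, 0, 0], 0.55]])

```text
time_s: 3.68
ee_pos: [436.1, -183.1, 251.9]
ee_rot: [-179.8, -0.1, 81.5]
force: [-1.4, 1.2, 0.8]
gripper_width: 49.9
```

Run:
```python
from h import *
f=grab('wrist','wrist3');print(f['state']['ee_pos'],f['state']['ee_rot'],f['state']['force'])
a=cv2.imread('pics/wrist3.png')[205:355,225:425]; cv2.imwrite('pics/c5.png',cv2.resize(a,None,fx=4,fy=4,interpolation=cv2.INTER_CUBIC))
```

```text
[ 436.05984234 -183.09792136  251.86982327] [-1.79794082e+02 -8.41520852e-02  8.15474695e+01] [-1.3591703   1.18930959  0.80272007]
```

View pics/c5.png

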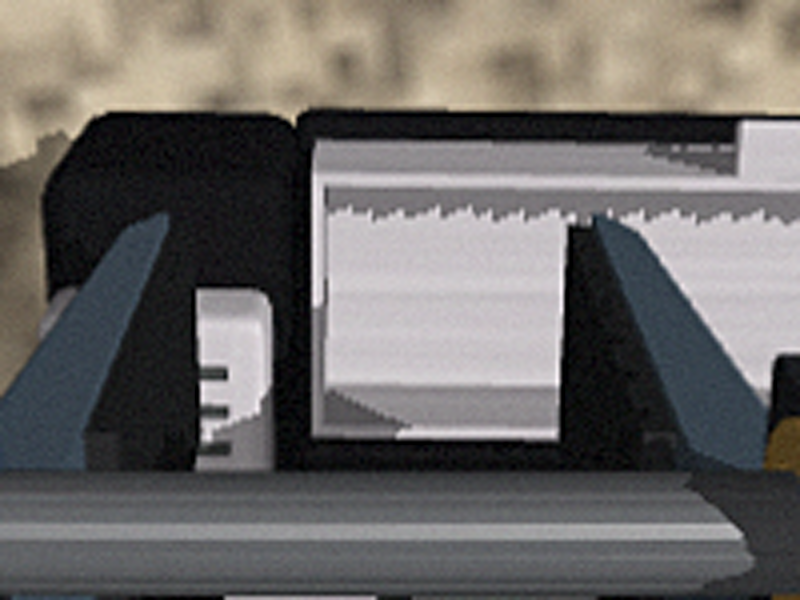

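Emit:
jog_arm(series=[[[0, 0, -2], [0, 0, 0], 0.55], [[0, 0, -3], [0, 0, 0], 0.55], [[0, 0, -4], [0, 0, 0], 0.55], [[0, 0, -5], [0, 0, 0], 0.55], [[0, 0, -6], [0, 0, 0], 0.55]])

```text
time_s: 4.15
ee_pos: [436.3, -183.2, 246.6]
ee_rot: [-179.9, -0.1, 81.5]
force: [-0.8, 1.3, 2.7]
gripper_width: 50.4
```

Emit:
jog_arm(series=[[[0, 0, -1], [0, 0, 0], 0.55], [[0, 0, -2], [0, 0, 0], 0.55], [[0, 0, -3], [0, 0, 0], 0.55], [[0, 0, -3], [0, 0, 0], 0.55], [[0, 0, -3], [0, 0, 0], 0.55]])

```text
time_s: 4.57
ee_pos: [436.3, -183.2, 243.6]
ee_rot: [-179.9, -0.1, 81.6]
force: [-0.9, 0.4, 3.2]
gripper_width: 49.9
```

Emit:
jog_arm(series=[[[0, 0, -1], [0, 0, 0], 0.55], [[0, 0, -2], [0, 0, 0], 0.55], [[0, 0, -3], [0, 0, 0], 0.55], [[0, 0, -4], [0, 0, 0], 0.55], [[0, 0, -4], [0, 0, 0], 0.55]])

```text
time_s: 4.98
ee_pos: [436.1, -183.1, 239.8]
ee_rot: [-179.8, -0.0, 81.6]
force: [-3.3, 0.2, 8.2]
gripper_width: 50.0
```

Emit:
jog_arm(series=[[[0, 0, -0.5], [0, 0, 0], 0.55], [[0, 0, -1], [0, 0, 0], 0.55], [[0, 0, -1], [0, 0, 0], 0.55], [[0, 0, -1], [0, 0, 0], 0.55], [[0, 0, -1], [0, 0, 0], 0.55]])

```text
time_s: 5.4
ee_pos: [436.1, -183.1, 239.3]
ee_rot: [-179.8, -0.0, 81.7]
force: [-2.1, 0.9, 8.4]
gripper_width: 49.8
```

Run:
```python
from h import *
f=grab('wrist','wrist4');print(f['state']['ee_pos'],f['state']['ee_rot'],f['state']['force'],f['state']['torque'])
a=cv2.imread('pics/wrist4.png')[205:355,225:425]; cv2.imwrite('pics/c6.png',cv2.resize(a,None,fx=4,fy=4,interpolation=cv2.INTER_CUBIC))
grab('scene','scene4');grab('top','top4')
a=cv2.imread('pics/scene4.png')[165:335,300:460]; b=cv2.imread('pics/scene0.png')[165:335,300:460];cv2.imwrite('pics/c7.png',cv2.resize(np.vstack([a[60:],b[60:]]),None,fx=2.7,fy=2.7,interpolation=cv2.INTER_CUBIC))
```

```text
[ 436.08172343 -183.10518536  239.28320903] [-1.79838359e+02 -3.35281648e-02  8.16684422e+01] [-2.14209765  0.88326731  8.38408192] [0.16229848 0.32102836 0.12166446]
```

View pics/c6.png

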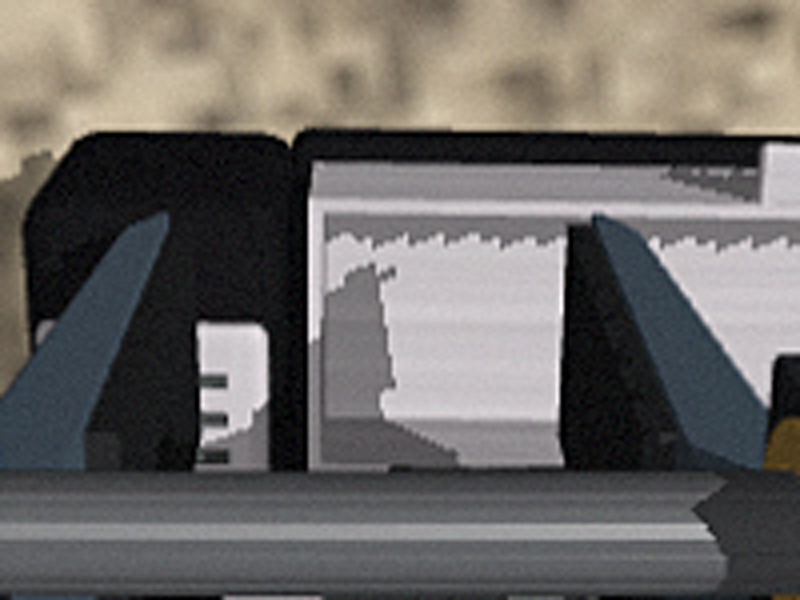

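View pics/c7.png

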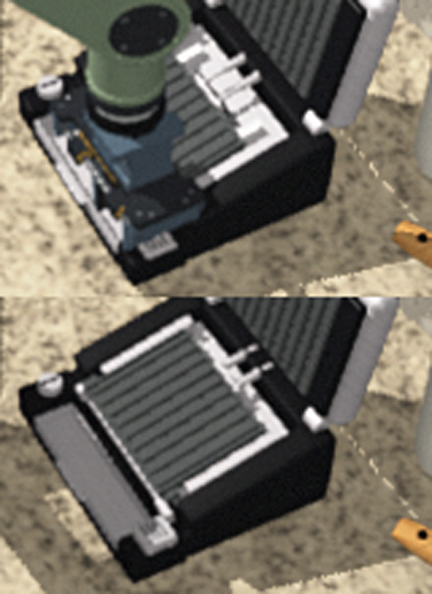

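Run:
```python
from h import *
from fit import W,bed
p=np.load('p.npy')
for n in('scene','top'):
    f=pickle.load(open(n+'4.pkl','rb'))
    for d in(0,10,20,30,40): print(n,d,proj(f,[W(p,bed(65-d,-84,12.5)),W(p,bed(65-d,84,12.5))]).round(1).tolist())
a=cv2.imread('pics/scene4.png')[220:300,340:430]; b=cv2.imread('pics/scene0.png')[220:300,340:430]
cv2.imwrite('pics/c8.png',cv2.resize(np.hstack([a,b]),None,fx=4.4,fy=4.4,interpolation=cv2.INTER_CUBIC))
a=cv2.imread('pics/top4.png')[185:300,310:430]; b=cv2.imread('pics/top0.png')[185:300,310:430]
cv2.imwrite('pics/c9.png',cv2.resize(np.hstack([a,b]),None,fx=3.3,fy=3.3,interpolation=cv2.INTER_CUBIC))
```

```text
scene 0 [[398.4, 273.0], [367.9, 235.2]]
scene 10 [[395.4, 274.9], [365.1, 236.9]]
scene 20 [[392.4, 276.8], [362.2, 238.7]]
scene 30 [[389.3, 278.7], [359.3, 240.4]]
scene 40 [[386.3, 280.6], [356.5, 242.1]]
top 0 [[406.9, 216.3], [344.3, 207.4]]
top 10 [[406.3, 220.0], [343.7, 211.1]]
top 20 [[405.7, 223.7], [343.2, 214.8]]
top 30 [[405.0, 227.4], [342.6, 218.5]]
top 40 [[404.4, 231.1], [342.1, 222.2]]
```

View pics/c8.png

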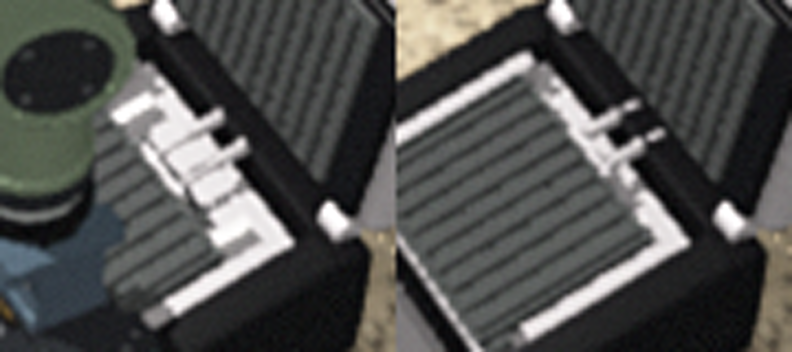

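View pics/c9.png

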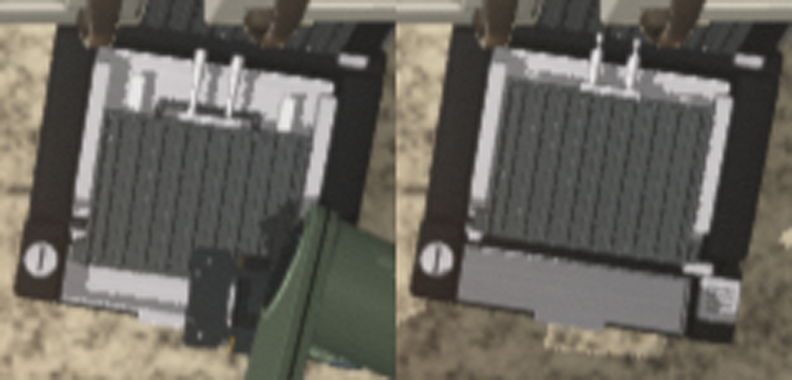

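The top view shows the plate's rear-left corner moved about 8 px, from row 78/3.3 to 105/3.3, which is about 22 mm forward. The bare runners and extended ejector are visible. A short hold to settle, then a last check.

Emit:
jog_arm(series=[[[0, 0, -0.5], [0, 0, 0], 0.55], [[0, 0, -0.5], [0, 0, 0], 0.55], [[0, 0, -0.5], [0, 0, 0], 0.55], [[0, 0, -0.5], [0, 0, 0], 0.55], [[0, 0, -0.5], [0, 0, 0], 0.55]])

```text
time_s: 5.97
ee_pos: [436.0, -183.1, 239.3]
ee_rot: [-179.8, -0.0, 81.7]
force: [-2.5, 1.4, 9.2]
gripper_width: 50.1
```

Run:
```python
from h import *
g=grab('top','top5');f=grab('top','top6')
a=pickle.load(open('top4.pkl','rb'))['pixels'].astype(int)[185:265,310:400]
print('diff plate region vs 4:',abs(a-f['pixels'].astype(int)[185:265,310:400]).mean())
s=telemetry.state();print(s['time_s'],s['ee_pos'],s['force'],s['gripper_width'],s['qvel'].round(2))
```

```text
diff plate region vs 4: 1.1733796296296297
6.0667 [ 436.04555232 -183.0902271   239.24727144] [-2.79764298  1.44280184  8.62201055] 50.03066397732092 [-0.04  0.09  0.08 -0.06 -0.01  0.04]
```

The plate is still, leaning with about 2.5–3 N on the finger, and nothing else has moved.

```bash
python3 -c "
from workcell import env
print(env.job_done())"
```

```text
the job is handed in; nothing more can be done
None
```

The right finger pressed the release key down while the left finger stood about 20 mm in front of the plate's front edge. The plate popped off its catch and came to rest against that finger. I handed the job in at about 6.1 s with both fingers still in place; no verdict was reported.

**Last checks:**
- **Plate position:** the top view shows the plate about 22 mm forward of its seat, lying on its runners. I judged that it was flat by eye; I did not measure the angle.
- **At rest:** the plate region of the top view hardly changed between pictures about 0.6 s apart.
- **Forces:** the wrist read about 3 N forward, from the plate leaning on the finger, and about 8.6 N up, from the key at its stop.
- **Bystanders:** the arm stayed clear of the tub, tongs and pepper mill, but I did not measure them again at the end.

**Disagreement:** my first grill fit from the scene and top cameras was about 5–6 mm off from the wrist camera's view of the key. I used the wrist view, because it also placed the fingertips where they should be.

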